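Clamp the oxygen cylinder in the yoke vise to its set force

ROBOT

A 6-joint arm with a two-finger parallel gripper is mounted at the origin on the work surface. World frame = base frame: x ahead of the robot, y to its left, z up, the work surface at z = 0. Lengths are in mm, angles in rad, forces in N, time in s.
With the tool pointing down it reaches from about 325 to 850 mm from the base axis. Payload 15.5 kg.
Tool frame: the origin (TCP) lies midway between the tips of the shut fingers; the grasp point (between the pads) lies 19 mm behind it; z points along the fingers, y is the line along which they close (so a half turn about z gives the same grasp; the last joint's range is limited). The gripper opens to 91 mm and grips with 3 to 60 N. Pads are 32 mm wide; open, the fingers measure 118 mm over their backs; the gripper's body (76 mm by 178 mm) begins 60 mm behind the grasp point.
Start: joints at [-1.391, 0.494, 1.345, -0, 1.302, -0.096], TCP at [170.199, -601.381, 213.915] pointing down, gripper open.
Joint ranges: [-2.91, 2.91], [-0.82, 2.16], [0.22, 2.67], [-1.22, 4.37], [0.12, 2.79], [-3.08, 3.08]. Speed limits (rad/s): [1.89, 1.89, 2.57, 3.01, 3.01, 3.01].

INTERFACE

Orientations are given as [roll, pitch, yaw] about the fixed x, y, z axes, in that order (R = Rz(yaw) Ry(pitch) Rx(roll)).
In Python, from cell import manip gives the robot as it stands. Calls block until the motion is done:
- manip.move_pose(position, orientation): joint-space move of the TCP to a pose.
- manip.move_linear(position, vel=150, orientation=None): straight line of the TCP; orientation=None keeps the orientation; vel is the mean speed in mm/s.
- manip.move_joints(angles): joint-space move.
- manip.command_gripper(opening): finger opening in mm; the grip force is fixed at half the most; returns when the fingers have stopped.
- manip.hold(seconds).
- manip.inverse_kinematics(position, orientation): joint angles nearest the present ones, or None.
- manip.get_state(): the state.
- manip.read_camera(name): name is "scene" or "top"; returns a dict with "image" (384x512x3 uint8, red, green, blue), "K" (3x3 intrinsics, pixels), "xyz" and "orientation" of the camera in the world. Camera axes: x right, y down, z forward; pixel columns grow to the right and rows downward; lengths in mm; the calibration is good to about 2 mm. A picture is of the moment at which its call begins. There is no depth.
A pose or a line that the arm cannot do raises manip.PlanningError and nothing moves.
- manip.hand_in(): hands the job in; it is judged then, once.
Trained networks look in the newest picture that a camera, given by its name, has taken for a name from the list of things; names that differ only in an ending like _2 or _b are one class to them, and where a whole thing is asked for, a point or a joint stands for the part that bears it (a point fixed in the world has none). Each returns a list of dicts, best first, with "conf" (0 to 1); they miss things now and then, are a little off and sometimes report something else, mostly with a low value. They report only what shows in the picture. A call takes as long as a camera call.
- manip.recognise(camera, target): "xyz" ([x, y, z] in mm, in world coordinates, good to about 4 mm: the middle of the surface that is visible of it).
- manip.masks_of(camera, target): "pixels" (384x512 bool, what is visible of it).
- manip.pinpoint(camera, target): "xyz" ([x, y, z] in mm, in world coordinates, good to about 4 mm: a listed point, or the origin of a listed thing).
The state is a dict: "clock": time; "joint_pos": joint angles; "joint_velocities": joint speeds; "joint_efforts": joint torques, N m; "tool_pos": TCP position; "eef_rot": TCP orientation; "ft_force": force on the tool from outside, world axes, zero at the start; "torque": the same for the moment, N m; "opening": finger opening in mm; "finger_force": force on a finger pad.
Only numpy, scipy, OpenCV 4.12 (cv2) and the standard library are available. Lean on these libraries where they do the work, as an engineer would, in place of code of your own. Each camera call takes 0.05 s, during which the arm holds its last target. There are 200 camera calls.

TASK

The white oxygen cylinder lies loose in the bed of the blue vise: gently slide it along the bed until its foot is fully home against the end stop, then wind the T-bar clockwise until the green indicator tab pops out of the spring box, and stop there. If you wind on, the tab jumps out further and shows its red root, which means the thin cylinder is being crushed: that must never happen. Do not force the T-bar or the vise, and leave the other things on the plate where they are.

Things in the scene. Friction and masses are not known exactly. Their poses are not given: they have to be found in the camera images.
- vise: Fixed blue cast-iron yoke vise on a 12 mm galvanised plate. Origin: underside of its base (plate top), on the screw axis; z up, x along the cylinder bed from the end stop (-x) to the open end (+x). Base 190 (x) x 150 x 18 mm. V bed with two 45-degree rubber faces, x -69 to 81 mm, holds the cylinder axis 70 mm above the origin. The vertical screw carries the T-bar on top and the jaw below.
- bridge (a point): Middle of the yoke's bridge over the bed, 155 mm above the vise's origin. Bridge 36 (x) x 136 (y) x 26 mm on two legs at y +-57 mm, each 34 (x) x 22 mm.
- spring_box (a point): Centre of the top of the dark spring box (56 x 52 mm) on the bridge, 196 mm above the vise's origin. The screw's nut floats in it: once the jaw bears on the cylinder it lifts on its springs from about 55 N, 15 N per mm. At the set force the tab is let go: somewhere from 2.5 to 6.5 mm of lift (95 to 155 N, differs from vise to vise); about 1.8 mm more lift lets it jump to red.
- tbar (a joint): Turn of T-bar and screw, rad, growing clockwise from above (tightening), 1.6 mm per rad, start 1.2 to 3.3. At 0 the bar lies along the vise's x, so its yaw is the vise's minus this. Takes 0.32 N m free, rising to 0.6 N m (7 to 14 N at 45 mm radius); stays where left. Start to green about 3 to 8 rad; green to red only about 1 rad more.
- bar_hub (a point): Centre of the T-bar on the screw axis: hub of radius 14 mm (14 below to 16 mm above), round cross bar of radius 6 mm reaching 65 mm to each side, balls of radius 9 mm on its ends. About 0.262 m above the table; it does not sink when turned (captive screw) but rises up to 8 mm with the load. 40 mm of free air below the bar. Push it round with closed fingers or pinch it from above.
- bar_end (a point): Centre of one end ball of the T-bar, 65 mm from bar_hub. Pushing the bar or the vise with more than 40 N is forcing it.
- tab (a joint): How far the sprung indicator tab sticks out of the spring box, in m: 0 is in (flush), 0.008 is popped out with only green showing (set force reached, right), 0.015 is out with its red root showing (over-tightened, wrong). It jumps by itself and stays out.
- tab_tip (a point): Middle of the outer end of the tab, 22 mm wide and 8 mm thick: black end face, green sides that show only when it is out, then a red root; it comes out of the white-framed slot in the +x face of the spring box (vise's axes), 183 mm above the vise's origin.
- jaw: Upper jaw under the screw: a blue block with a flat black rubber pad 40 x 44 mm; its underside is 109 mm above this body's origin. It does not turn. It starts 2 to 6 mm above the cylinder.
- cylinder: Short white aluminium oxygen cylinder, about 0.4 kg, lying in the V bed 15 to 35 mm short of the end stop. Origin: centre of its flat foot; x along its axis to the valve. Radius 32 mm, 150 mm long, then shoulder, neck, a brass valve block 26 x 26 mm from 174 to 214 mm and a spindle end of radius 8 mm to 222 mm. Sliding it takes 2 to 6 N.
- foot (a point): Centre of the cylinder's foot (same point as the origin of cylinder).
- valve_end (a point): Centre of the valve's end face, on the axis, 222 mm from the foot: the place to push. Free air beyond and below it. A gentle push: once the foot meets the rigid stop the force climbs at once; above 30 N it is a shove.
- stop_face (a point): Centre of the face of the vise's rigid end stop (60 mm wide, 18 to 96 mm above the vise's origin), on the line of the cylinder axis; the foot is home when it touches this face. Axes as the vise's.
- key: Steel T-handle cylinder key lying on the plate, 125 mm long, bar 120 mm, 16 mm thick. Leave alone.
- gauge: Round chrome pressure gauge lying face up, 63 mm across, 28 mm thick. Leave alone.
- regulator: Brass oxygen regulator lying on the plate, about 140 mm long, 48 mm high. Leave alone.
- spanner: Red plastic spanner, 150 mm long, lying flat. Leave alone.
- seal_tub: Yellow open tub of black seals, 100 x 75 x 35 mm. Leave alone.
- spare: Spare white oxygen cylinder standing upright, 64 mm across, 226 mm high. Leave alone.

How it is judged (in metres and radians):
On the way, in this order (a step that is already met when the one before it is completed fails the run):
1. the cylinder's foot is home against the end stop, the tab still in (x of foot in the frame of stop_face below 0.0025 m and value of joint tab below 0.003 m), for 0.2 s.
2. the screw is tightened until the green tab pops out (x of foot in the frame of stop_face below 0.0025 m and value of joint tab between 0.005 and 0.011 m and contact force between jaw and cylinder above 70 N), for 0.2 s.
At the end, for the whole second after the job is handed in: The cylinder lies at rest in the V bed (within 3 degrees of it) with its foot within 2.5 mm of the end stop, clamped by the jaw with more than 70 N, and the tab is out on green only: by 5 to 11 mm (green stop at 8 mm, red at 15 mm) (all of step 2 and linear speed of cylinder below 0.01 m/s and angle between the x axis of cylinder and the x axis of vise, either way round below 0.05 rad); the robot touches nothing.
It fails at once if the vise is over-tightened: the tab jumps out further and shows red (value of joint tab above 0.011 m).
It fails at once if the cylinder is shoved with more than 30 N (contact force between any of the fingers, the arm and cylinder above 30 N).
It fails at once if the vise or its T-bar is forced with more than 40 N (contact force between any of the fingers, the arm and vise above 40 N).
It fails at once if another thing on the plate is moved by more than 20 mm (distance of any of key, gauge, regulator, spanner, seal_tub, spare from where it was at the start of the episode above 0.02 m).
It also fails if it takes over 64 s, if anything falls off the work surface, if the arm or the gripper's body presses on something with over 40 N, if the wrist force passes 120 N, or if a joint passes its speed limit or range.

## Working session

There is one attempt and no reset: what is moved stays moved. The work goes in short steps, each a Python script; the robot and the scene stay as the last script left them, time stands still between calls to the robot, and variables do not carry over. Pictures are saved under pics/ and viewed, at most 10 in all, crops included, and the job is handed in when it is done.

```bash
ls; mkdir -p pics
python3 - <<'E'
from cell import manip
import cv2,numpy as np
for c in("scene","top"):
    r=manip.read_camera(c); cv2.imwrite(f"pics/{c}0.png",r["image"][:,:,::-1])
    print(c,r["K"].tolist(),r["xyz"],r["orientation"])
    for t in("vise","stop_face","foot","valve_end","bar_hub","bar_end","tab_tip","bridge","spring_box","cylinder"):
        print(t,[(np.round(d["xyz"]).tolist(),round(d["conf"],2)) for d in manip.pinpoint(c,t)])
s=manip.get_state();print(s)
E
```

```text
cell.py
pics
scene [[477.0518274487878, 0.0, 252.63629746153288], [0.0, 477.0518274487878, 185.9744436373931], [0.0, 0.0, 1.0]] [1495.03689521 -548.52395109 1425.71031735] [-2.40454871 -0.00798761  1.04448144]
vise [([504.0, 0.0, 15.0], 0.92), ([766.0, -11.0, 12.0], 0.34)]
stop_face [([519.0, -75.0, 86.0], 0.61)]
foot [([516.0, -43.0, 80.0], 0.74)]
valve_end [([475.0, 180.0, 84.0], 0.78)]
bar_hub [([505.0, 2.0, 262.0], 0.58)]
bar_end [([476.0, 177.0, 84.0], 0.63), ([523.0, -61.0, 262.0], 0.61)]
tab_tip []
bridge [([510.0, 6.0, 168.0], 0.61)]
spring_box [([506.0, 3.0, 207.0], 0.98)]
cylinder [([522.0, -38.0, 81.0], 0.64)]
top [[412.2666309996456, 0.0, 255.81378608782293], [0.0, 412.2666309996456, 189.6561898962437], [0.0, 0.0, 1.0]] [ 423.11514373   13.35782441 1560.21617647] [-3.0435786  -0.0058983  -1.55065693]
vise [([510.0, 7.0, 10.0], 0.7), ([710.0, 237.0, 10.0], 0.52)]
stop_face [([521.0, -76.0, 85.0], 0.98)]
foot []
valve_end [([473.0, 178.0, 80.0], 0.91)]
bar_hub [([509.0, 4.0, 263.0], 0.45)]
bar_end [([523.0, -57.0, 261.0], 0.56), ([390.0, -332.0, 13.0], 0.21)]
tab_tip []
bridge [([503.0, 2.0, 166.0], 0.93), ([766.0, -6.0, 12.0], 0.6)]
spring_box [([503.0, 6.0, 209.0], 0.83)]
cylinder [([518.0, -38.0, 82.0], 0.97)]
{'clock': 1.1, 'joint_pos': array([-1.39048718e+00,  4.93637467e-01,  1.34551648e+00,  6.15554508e-05,
        1.30245487e+00, -9.54740053e-02]), 'joint_velocities': array([-0.00153743,  0.00051185, -0.00104504,  0.00077559,  0.00090741,
       -0.00073347]), 'joint_efforts': array([ 5.09520178e-03, -8.78691459e+01, -3.82251120e+01,  7.07825390e-02,
        4.38552629e-02, -1.85831118e-05]), 'tool_pos': array([ 170.22825284, -601.3795482 ,  213.88606403]), 'eef_rot': array([-3.14158222e+00, -6.06226924e-05,  2.75766835e-01]), 'ft_force': array([ 0.62814415, -0.17319673, -0.37375997]), 'torque': array([ 0.02112935, -0.00453452, -0.00142845]), 'finger_force': 0.0, 'opening': 91.10918487869439}
```

Run:
```python
import cv2,numpy as np
a=cv2.imread("pics/scene0.png");b=cv2.imread("pics/top0.png")
cv2.imwrite("pics/both0.png",cv2.resize(np.vstack([a,b]),(800,1200))[:,:][0:600])
cv2.imwrite("pics/topz.png",cv2.resize(b,(800,600)))
```

```text
(no output)
```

View pics/both0.png

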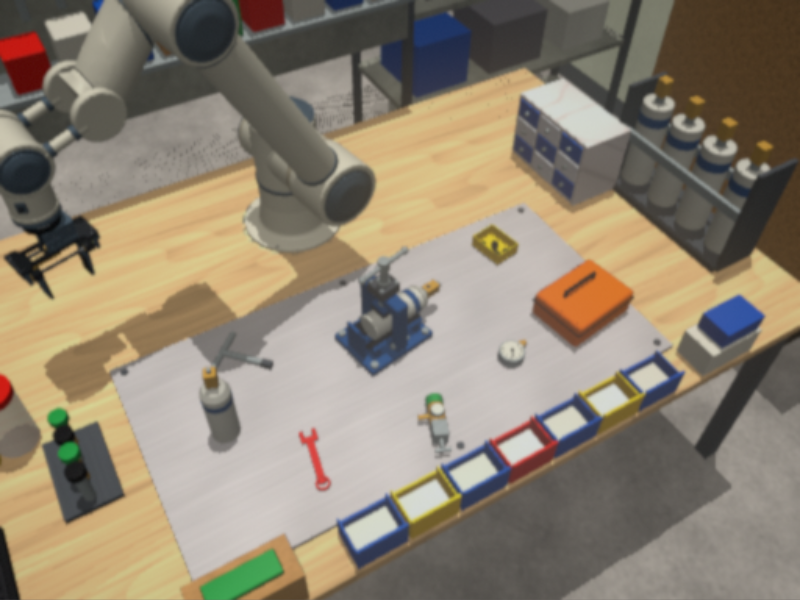

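View pics/topz.png

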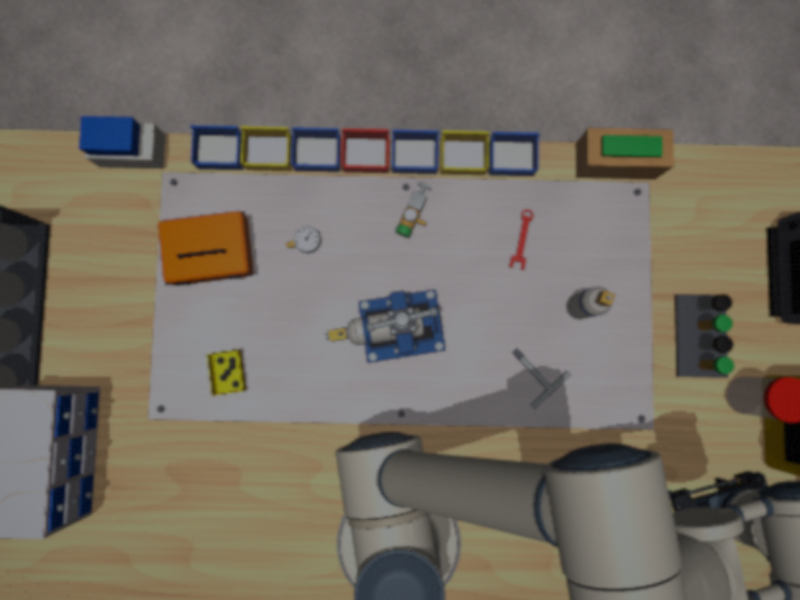

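The scene shows the vise near (510,325) px of the top view, with the valve pointing left (world +y) at (335,335). The bar lies almost along the bed. The space beyond the valve is free, and the spare cylinder stands well to the right. Next I'll push the cylinder, feeling for the force.

```bash
cat > h.py <<'E'
from cell import manip
import numpy as np
HUB=np.array([505.5,3.5]); PSI=1.755
X=np.array([np.cos(PSI),np.sin(PSI)])
DOWN=[np.pi,0,PSI-np.pi]          # tool x along -vise x, closing line across the bed
def st(): return manip.get_state()
def F(): return st()["ft_force"]
E
python3 - <<'E'
from h import *
manip.command_gripper(0)
V=np.array([474,179.]); P=V+X*(16+22)
p=st()["tool_pos"]; manip.move_linear([p[0],p[1],390],vel=300)
manip.move_pose([*P,330],DOWN)
pts={t:[] for t in("valve_end","stop_face","bar_hub","bar_end","foot")}
for k in range(2):
  for c in("scene","top"):
    manip.read_camera(c)
    for t in pts:
        for d in manip.pinpoint(c,t)[:2]: pts[t].append((c[0],np.round(d["xyz"]).tolist(),round(d["conf"],2)))
for t in pts: print(t,pts[t])
manip.move_linear([*P,68],vel=200)
manip.hold(.2)
print(st()["clock"],st()["tool_pos"],F(),st()["opening"])
E
```

```text
valve_end [('s', [475.0, 178.0, 85.0], 0.58), ('s', [475.0, 180.0, 86.0], 0.71), ('t', [477.0, 175.0, 80.0], 0.73)]
stop_face [('s', [523.0, -77.0, 86.0], 0.61), ('s', [520.0, -62.0, 263.0], 0.22), ('t', [521.0, -72.0, 83.0], 0.86), ('s', [522.0, -75.0, 84.0], 0.83), ('t', [523.0, -77.0, 84.0], 0.9), ('t', [502.0, 3.0, 163.0], 0.25)]
bar_hub [('s', [508.0, 1.0, 261.0], 0.51), ('s', [564.0, -422.0, 14.0], 0.36), ('t', [508.0, 3.0, 261.0], 0.68), ('s', [505.0, 1.0, 262.0], 0.67), ('t', [508.0, 4.0, 263.0], 0.64)]
bar_end [('s', [522.0, -59.0, 265.0], 0.47), ('t', [524.0, -59.0, 261.0], 0.8), ('t', [502.0, 2.0, 166.0], 0.23), ('s', [522.0, -59.0, 264.0], 0.46), ('t', [522.0, -61.0, 260.0], 0.6)]
foot [('s', [515.0, -42.0, 80.0], 0.73), ('t', [523.0, -60.0, 258.0], 0.7), ('t', [727.0, -287.0, 11.0], 0.6), ('s', [516.0, -42.0, 80.0], 0.9), ('s', [564.0, -426.0, 11.0], 0.26), ('t', [515.0, -38.0, 83.0], 0.87)]
9.1167 [467.36457148 216.47463524  68.60701451] [-0.17270504  0.04107324  1.01521029] 0.5228108261091058
```

Run:
```python
from h import *
S=np.array([521.5,-75.5]); p0=st()["tool_pos"]; t0=(p0[:2]-S)@X
print("start along",t0); log=[];d=0
f0=F()[:2]@X
while d<85:
    d+=2.0 if t0-d>246 else 0.5
    manip.move_linear([*(p0[:2]-X*d),p0[2]],vel=25)
    f=F()[:2]@X-f0; log.append((round(t0-d,1),round(f,1)))
    if f>11: break
manip.hold(.3)
print(log[::4],log[-6:]); s=st();print(s["clock"],F()[:2]@X-f0,s["tool_pos"],(s["tool_pos"][:2]-S)@X)
```

```text
start along 296.9507785218002Traceback (most recent call last):
  File "<stdin>", line 7, in <module>
host.PlanningError: the arm cannot follow that straight line within its joint ranges
```

Run:
```python
from h import *
s=st();print(s["joint_pos"],s["eef_rot"])
for y in (PSI-np.pi,PSI,PSI-np.pi/2,PSI+np.pi/2):
  for q in([467,216,68],[474,177,68]): 
    r=manip.inverse_kinematics(q,[np.pi,0,y]);print(y,q,None if r is None else np.round(r,2))
try: manip.move_linear([467.7,214.5,68.6],vel=25,orientation=[np.pi,0,PSI-np.pi]);print("ok")
except Exception as e: print(e)
print(st()["joint_pos"],st()["clock"])
```

```text
[ 2.43128416e-01  5.34169364e-01  1.79020596e+00 -1.54200295e-04
  8.17282211e-01 -3.08255183e+00] [ 3.14153452e+00 -1.16082312e-04 -1.38660322e+00]
-1.3865926535897932 [467, 216, 68] [ 0.32  0.54  1.77 -0.    0.83 -3.01]
-1.3865926535897932 [474, 177, 68] None
1.755 [467, 216, 68] [ 0.32  0.54  1.77 -0.    0.83  0.13]
1.755 [474, 177, 68] [ 0.24  0.53  1.79 -0.    0.81  0.06]
0.18420367320510334 [467, 216, 68] [ 0.32  0.54  1.77 -0.    0.83  1.7 ]
0.18420367320510334 [474, 177, 68] [ 0.24  0.53  1.79 -0.    0.81  1.63]
3.3257963267948965 [467, 216, 68] [ 0.32  0.54  1.77  0.    0.83 -1.44]
3.3257963267948965 [474, 177, 68] [ 0.24  0.53  1.79  0.    0.81 -1.52]
ok
[ 3.13732418e-01  5.41441735e-01  1.77190051e+00 -4.87437836e-05
  8.28270083e-01 -3.01193632e+00] 15.4583
```

```bash
cat >> h.py <<'E'
HUB=np.array([506.8,2.7]); S=np.array([521.5,-75.5]); DOWN=[np.pi,0,PSI]
E
python3 - <<'E'
from h import *
p0=st()["tool_pos"]
manip.move_pose(p0,DOWN)
f0=F()[:2]@X
c=st()["clock"];go=lambda a,v: manip.move_linear([*(S+X*a),68],vel=v)
go(257,60); print("at257",F()[:2]@X-f0,st()["clock"]-c)
log=[];a=257;fr=None
while a>228:
    a-=1.5 if a>243 else .7
    go(a,25)
    f=F()[:2]@X-f0; log.append((round(a,1),round(f,1)))
    if f>9.5: break
print(log); s=st();print(s["clock"],F()[:2]@X-f0,(s["tool_pos"][:2]-S)@X)
E
```

```text
at257 0.2426079462318414 0.7833000000000006
[(255.5, np.float64(1.8)), (254.0, np.float64(3.7)), (252.5, np.float64(2.1)), (251.0, np.float64(1.4)), (249.5, np.float64(2.1)), (248.0, np.float64(2.0)), (246.5, np.float64(2.5)), (245.0, np.float64(2.5)), (243.5, np.float64(2.2)), (242.0, np.float64(9.4)), (241.3, np.float64(17.1))]
21.75 17.098906752950434 242.46578763757873
```

```bash
cat >> h.py <<'E'
ex=X; ey=np.array([X[1],-X[0]])       # tool x, y at yaw PSI
A,B=16.,13.5; ZB=242
def pos(th,gap=0,r=42):
    "TCP so that the closed fingers touch the bar half at world angle th on its ccw side"
    u=np.array([np.cos(th),np.sin(th)]); n=np.array([-u[1],u[0]])
    h=A*abs(ex@n)+B*abs(ey@n)
    al=-(A*np.tanh(4*ex@n)*(ex@u)+B*np.tanh(4*ey@n)*(ey@u))
    return HUB+(r-.5*al)*u+(h+6+gap)*n
def wind(th0,th1,step=.25,vel=70,z=ZB):
    log=[]; N=max(1,int(np.ceil((th0-th1)/step)))
    for th in np.linspace(th0,th1,N+1)[1:]:
        manip.move_linear([*pos(th),z],vel=vel)
        f=F(); g=np.hypot(*f[:2]); log.append((round(float(th),2),round(float(g),1),round(float(f[2]),1)))
        if g>30: print("FORCE"); break
    print(log); return th
def look(names=("top",),save=None):
    import cv2
    for c in names:
        r=manip.read_camera(c)
        if save: cv2.imwrite(f"pics/{save}_{c}.png",r["image"][:,:,::-1])
        for t in("tab_tip",): print(c,t,[(np.round(d["xyz"]).tolist(),round(d["conf"],2)) for d in manip.pinpoint(c,t)])
E
python3 - <<'E'
from h import *
p=st()["tool_pos"]
manip.move_linear([*(p[:2]+X*25),68],vel=100)
q=st()["tool_pos"]; manip.move_linear([*q[:2],310],vel=300)
th0=-1.323
manip.move_pose([*pos(th0,14),310],DOWN)
manip.move_linear([*pos(th0,14),ZB],vel=150)
print(st()["clock"],F())
th=wind(th0+.2,th0-.5)
print(st()["clock"])
look(("top","scene"),"w1")
E
```

```text
24.6333 [0.81942921 0.3523852  0.47259677]
[(-1.36, 0.7, 0.6), (-1.59, 3.4, 1.0), (-1.82, 3.9, -0.2)]
25.625
top tab_tip [([503.0, 2.0, 165.0], 0.3)]
scene tab_tip [([520.0, -76.0, 79.0], 0.49)]
```

Run:
```python
import cv2,numpy as np
a=cv2.imread("pics/w1_scene.png")[130:260,190:320];b=cv2.imread("pics/w1_top.png")[150:280,190:320]
cv2.imwrite("pics/w1.png",cv2.resize(np.hstack([a,b]),(800,400),interpolation=cv2.INTER_CUBIC))
```

```text
(no output)
```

View pics/w1.png

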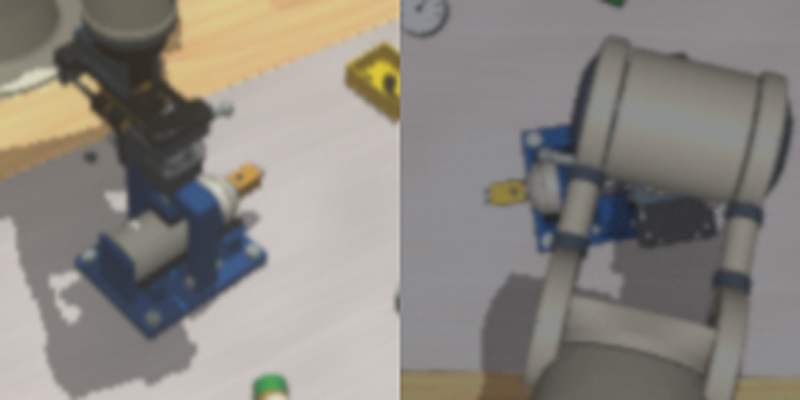

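```bash
cat >> h.py <<'E'
def cam(name):
    from scipy.spatial.transform import Rotation as R
    r=manip.read_camera(name); return r,R.from_euler("xyz",r["orientation"]).as_matrix()
def at_z(r,Rm,px,z):
    d=Rm@np.linalg.inv(r["K"])@[px[0],px[1],1]; return r["xyz"]+d*(z-r["xyz"][2])/d[2]
def proj(r,Rm,P):
    q=r["K"]@(Rm.T@(np.array(P)-r["xyz"])); return q[:2]/q[2]
E
python3 - <<'E'
from h import *
r,Rm=cam("scene")
e=at_z(r,Rm,(263.1,164.1),262);print(e,np.arctan2(*(e[:2]-HUB)[::-1])-np.pi, np.linalg.norm(e[:2]-HUB))
T=[*(HUB+X*36),195];print("tab",T,proj(r,Rm,T)); r,Rm=cam("top");print(proj(r,Rm,T))
print(manip.pinpoint("scene","bar_end"))
E
```

```text
[516.36775465  72.42266581 262.        ] -1.7071704524796711 70.37607587903048
tab [np.float64(500.20610547472745), np.float64(38.09096713837559), 195] [251.96933267 178.06889937]
[246.38975313 206.67064162]
[]
```

Run:
```python
from h import *
th=wind(-1.82,-3.9,step=.3,vel=90)
print(st()["clock"])
p=st()["tool_pos"]; print(p)
manip.move_linear([p[0]-10,-120,ZB],vel=250)
print(st()["clock"])
look(("top","scene"),"w2")
for c in("top","scene"): print([ (np.round(d["xyz"]),d["conf"]) for d in manip.pinpoint(c,"bar_end")])
import cv2
a=cv2.imread("pics/w2_scene.png")[140:230,210:300];b=cv2.imread("pics/w2_top.png")[160:250,210:300]
cv2.imwrite("pics/w2.png",cv2.resize(np.hstack([a,b]),(800,400),interpolation=cv2.INTER_CUBIC))
```

```text
[(-2.12, 4.2, 0.6), (-2.41, 2.7, 0.3), (-2.71, 0.9, 0.1), (-3.01, 2.1, 1.2), (-3.31, 4.7, 1.8), (-3.6, 3.6, 1.5), (-3.9, 4.4, 0.6)]
28.125
[459.74283092  10.76925429 241.80459607]
28.8
top tab_tip [([505.0, 4.0, 262.0], 0.69), ([388.0, 414.0, 13.0], 0.51)]
scene tab_tip []
[(array([525., -68.,  83.]), 0.69), (array([455.,  40., 262.]), 0.61)]
[(array([456.,  47., 266.]), 0.62)]
```

View pics/w2.png

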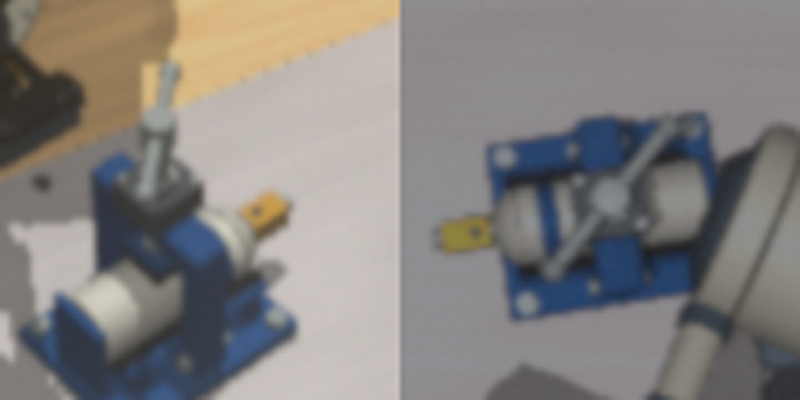

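Neither view shows a tab yet: the side of the spring box at about (170,175) in the crop is unbroken. The bar end in the top crop lies at (550,270), so the bar has wound about 2.5 rad. I'll continue in small increments and check for green after each.

```bash
cat >> h.py <<'E'
def green(save):
    import cv2; out=[]
    for c in("top","scene"):
        r,Rm=cam(c); im=r["image"]; cv2.imwrite(f"pics/{save}_{c}.png",im[:,:,::-1])
        x,y=proj(r,Rm,[*(HUB+X*33),195]).round().astype(int)
        w=im[y-9:y+10,x-9:x+10].astype(int); R,G,B_=w[...,0],w[...,1],w[...,2]
        out.append((int((G>np.maximum(R,B_)+15).sum()),int((R>np.maximum(G,B_)+40).sum())))
    return out
def bout(th0,th1,save):
    "approach, wind th0->th1, retreat, look"
    manip.move_linear([*pos(th0,6),ZB],vel=220)
    wind(th0+.05,th1,step=.3,vel=70)
    p=st()["tool_pos"]
    manip.move_linear([590,-120,ZB] if th1>-2.9 else [p[0]-10,-120,ZB],vel=250)
    g=green(save); print("green,red top/scene",g,"clock",st()["clock"]); return g
E
python3 - <<'E'
from h import *
print(green("base"))
g=bout(-3.82,-4.35,"b1")
if max(x[0] for x in g)==0:
    manip.move_linear([590,-120,ZB],vel=250)
    bout(-4.35+.09+np.pi,-4.85+np.pi,"b2")
    print([ (np.round(d["xyz"]),d["conf"]) for c in("top","scene") for d in manip.pinpoint(c,"bar_end")])
E
```

```text
[(0, 0), (0, 0)]
[(-4.06, 5.1, 0.9), (-4.35, 2.7, 1.1)]
green,red top/scene [(0, 0), (0, 0)] clock 31.5417
[(-1.28, 2.0, 0.2), (-1.5, 2.0, 0.8), (-1.71, 7.0, -0.9)]
green,red top/scene [(0, 0), (0, 0)] clock 34.4833
[(array([510.,  71., 265.]), 0.66), (array([509.,  71., 268.]), 0.79)]
```

Run:
```python
from h import *
g=bout(-1.61,-2.25,"b3")
if max(map(max,g))==0:
    g=bout(-2.15,-2.8,"b4")
print([ (np.round(d["xyz"]),d["conf"]) for c in("top","scene") for d in manip.pinpoint(c,"bar_end")])
import cv2
a=cv2.imread("pics/b4_scene.png" if True else 0)[140:230,210:300];b=cv2.imread("pics/b4_top.png")[160:250,210:300]
cv2.imwrite("pics/v4.png",cv2.resize(np.hstack([a,b]),(800,400),interpolation=cv2.INTER_CUBIC))
```

```text
[(-1.79, 5.0, -0.1), (-2.02, 7.5, -0.7), (-2.25, 7.7, 0.5)]
green,red top/scene [(0, 0), (0, 0)] clock 36.7917
[(-2.33, 5.2, -0.1), (-2.57, 7.4, 0.5), (-2.8, 5.9, 1.2)]
green,red top/scene [(27, 0), (14, 0)] clock 39.225
[(array([569.,  30., 267.]), 0.62), (array([522., -76.,  82.]), 0.5), (array([567.,  28., 271.]), 0.44)]
```

View pics/v4.png

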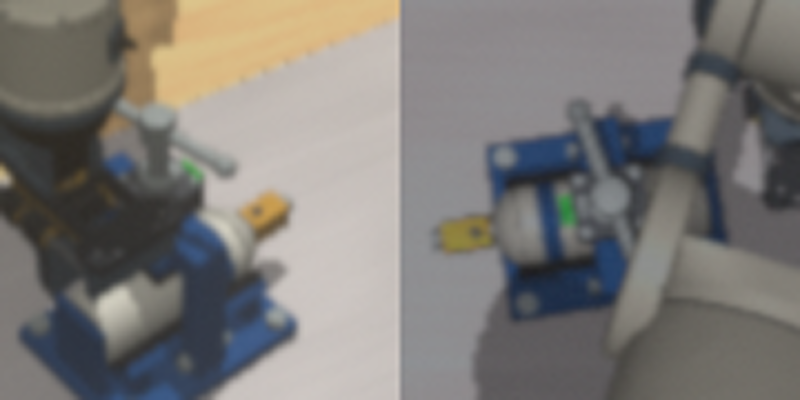

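The green tab is out at (568,210) in the top crop and (190,170) in the scene crop, with no red showing. The robot is clear of the vise, so I'll raise it and hand in.

Run:
```python
from h import *
p=st()["tool_pos"]; manip.move_linear([p[0],p[1],310],vel=200); manip.hold(.3)
print(green("end"),F(),st()["clock"]); print(manip.hand_in())
```

```text
[(27, 0), (12, 0)] [-0.31484082  0.76678616  0.28672565] 40.2167
the job is handed in; nothing more can be done
None
```

I handed the job in at about 40 s of the 64 s: the cylinder is against the end stop and the T-bar is wound until the green tab popped out, with no red visible in either camera, but no verdict came back and I could not measure the clamping force.

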